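# Seat the vial in the reader and shut its push-latch cover

## Robot

A 6-joint arm with a two-finger parallel gripper is mounted at the origin on the work surface. World frame = base frame: x ahead of the robot, y to its left, z up, the work surface at z = 0. Lengths are in m, angles in degrees, forces in N, time in s.
With the tool pointing down it reaches from about 0.4 to 0.825 m from the base axis. Payload 7 kg.
Tool frame: the origin (TCP) lies at the very end of the fingers, on their centre line; the grasp point (between the pads) lies 19 mm behind it; z points along the fingers, y is the direction in which the jaws open and shut (so a half turn about z gives the same grasp; the last joint's range is limited). The gripper opens to 88 mm and grips with 3 to 60 N. Pads are 19 mm wide; open, the fingers measure 130 mm over their backs; the gripper's body (78 mm by 193 mm) begins 47 mm behind the grasp point.
Start: joints at [89.33, 20.546, 0.682, 0, -70.136, -16.507], TCP at [0.199, 0.645, 0.227] pointing down, gripper open.
Joint ranges: [-176.03, 176.03], [-82.01, 121.73], [-58.28, 71.71], [-173.87, 95.51], [-174.79, -0.11], [-173.66, 173.66]. Speed limits (degrees/s): [136.94, 136.94, 172.46, 180, 180, 180].

## Interface

Orientations are given as [roll, pitch, yaw] about the fixed x, y, z axes, in that order (R = Rz(yaw) Ry(pitch) Rx(roll)).
In Python, from plant import telemetry, snapshot, calibration, workorder gives the robot as it stands. The module is installed in compiled form; this text tells all that it offers.
- The arm moves only by the tool step_arm, never from a script. Its argument "plan" is text: rows parted by semicolons, each of 7 numbers parted by spaces: the finger opening in cm, from 0 to 8.76, then the shift along the tool's x, y, z in cm, then the turn, a rotation vector about the tool's x, y, z in degrees. A call has 1 to 12 rows; each row shifts and turns the commanded pose from where the row before left it, along the tool's axes as they then stand; what a row does not reach is not made up. A row lasts 1/12 s, in which the tool goes at most 41.7 mm and 7.16 degrees, less where a joint would pass 70% of its speed; a pose out of reach is approached as far as the arm can. A call with a gripper value outside its range is refused whole. The fingers move at their own pace and stop on an object; the grip force is fixed at half the most. Time passes only in rows, so rows that do not move let the fingers close. It gives the time, the measured TCP pose, the force and the opening at its end, in the units of the state.
- telemetry.get_obs(): the state, without advancing time (a new reading comes with each control period).
- snapshot(name): name is "side" or "top"; returns the picture (480x640x3 uint8, blue, green, red); there is no depth.
- calibration(name): a dict with "K" (3x3 intrinsics, pixels), "camera_from_world" (4x4, takes a point from world to camera coordinates). Camera axes: x right, y up, looking along -z (the intrinsics and any distortion apply to the point x, -y, -z); pixel columns grow to the right and rows downward; lengths in m; the calibration is good to about 2 mm. A picture is of the moment at which its call begins. calibration takes no time and is no camera call.
- workorder.close_job(): hands the job in, once; it reports no verdict.
The state is a dict: "clock": time; "joint_pos": joint angles; "qvel": joint speeds; "tau": joint torques, N m; "tool_pos": TCP position; "orientation": TCP orientation; "force": force on the tool from outside, world axes, zero at the start; "moment": the same for the moment, N m; "opening": finger opening in m.
Only numpy, scipy, OpenCV 4.12 (cv2) and the standard library are available. Lean on these libraries where they do the work, as an engineer would, in place of code of your own. Each camera call takes 0.05 s, during which the arm holds its last target.

## Task

With the fingertips only, press the latched cover of the vial reader so that it pops open, push the vial that stands proud in the well under it straight down until it is fully home, and then press the cover shut again so that it latches and stays closed by itself. Do not pick up or lift anything, and leave the things standing around the reader where they are.

Things in the scene. Friction and masses are not known exactly. Their poses are not given: they have to be found in the camera images.
- reader: White fixed vial reader, deck 90 mm above the bench. Origin on the bench below the middle of the cover's width; x points from its front to its back (away from the robot at yaw 0), z up. Housing x -100 to 110, y -70 to 150 mm. Well in the deck: inside x -52 to 28, y -45 to 45 mm, with a 5 mm thick rim round front and sides, its top 110 mm above the bench.
- cover (a joint): Angle (rad) of the grey spring-loaded push-latch cover on its far hinge. 0 (to 0.02): shut, latched, level. Negative: pressed in, to a stop at -0.14 (free edge 9 mm down). Pressed to the stop and let go, it springs open to 0.85 (stop). Open, it must be pushed down past 0, to the stop at -0.14; let go, it returns to 0 and stays latched. It changes over past about -0.10.
- cover_hinge (a point): Point on the cover's hinge axis at the middle of its width, 80 mm above the bench, 14 mm beyond the reader's origin (+x of the reader). The axis lies along the reader's y.
- cover_push (a point): Point on the cover's top face, mid-width, 12 mm in from its free front edge, at four fine dark ridges: a good place to press. Moves with the cover: shut, 50 mm in front of the hinge axis and 33 mm above it; open (0.85), 8 mm in front and 59 mm above. z: the plate's outward normal. Pressing it in takes 5 to 9 N here.
- cover_edge (a point): Middle of the free front edge of the cover's top face. Cover plate: 62 mm (along x) by 84 mm wide, 6 mm thick, top 3 mm above the rim when shut. Shut, the edge is 62 mm in front of the hinge axis and 33 mm above it; open (0.85), 16 mm in front and 68 mm above, its outer face then looking up and away from the front.
- vial (a joint): How far (m) the vial is pushed down into its holder from a nominal proud position. Starts between -0.002 and 0.003; 0.012 is fully home, at a hard stop, the cap's underside on the metal holder. Negative is pulled up. Stiff (about 5 N to slide it); stays where it is left.
- vial_top (a point): Centre of the top of the vial's black round cap (21 mm diameter, 12 mm high), under the cover while that is shut; 32 mm in front of the reader's origin (its -x), mid-width, 46 mm in front of the hinge axis. Fully home it is 86.5 mm above the bench, 23.5 mm below the rim's top. The rim's inside face is 20 mm in front of its centre.
- deck_vial: Bystander: small loose glass vial, 24 mm diameter, 45 mm high, standing on the reader's deck left of the cover. Origin at the centre of its underside.
- bottle_a: Bystander: clear glass bottle, 64 mm diameter, 120 mm high. Origin at the centre of its underside.
- bottle_b: Bystander: amber glass bottle, 52 mm diameter, 100 mm high. Origin at the centre of its underside.
- rack: Bystander: tube rack, 75 x 110 mm, 50 mm high, with three capped tubes to 78 mm. Origin at the centre of its underside.
- beaker: Bystander: open glass beaker, 60 mm diameter, 70 mm high. Origin at the centre of its underside.
- pipette: Bystander: white pipette, 24 mm thick and about 270 mm long, lying on the bench along its x. Origin under its barrel, on the bench.

How it is judged:
By the outcome, as a careful person would: the job done as asked, in the order asked, and still so for the second after the job is handed in, with the robot touching nothing.
It also fails if it takes over 51 s, if anything falls off the work surface, if the arm or the gripper's body presses on something with over 40 N, if the wrist force passes 120 N, or if a joint passes its speed limit or range.

## Working session

There is one attempt and no reset: what is moved stays moved. The work goes in short steps, Python scripts to look and compute and a tool call to move; the robot and the scene stay as the last step left them, time stands still between calls to the robot, and variables do not carry over. Pictures are saved under pics/ and viewed, and the job is handed in when it is done.

Besides the shell and the picture viewer there is one more tool, called in YAML: its name, and indented under it one key for each argument. step_arm: Moves the arm, as the interface text tells. Its arguments: {"type":"object","properties":{"plan":{"type":"string"}},"required":["plan"]}

```bash
mkdir -p pics; python3 - <<'E'
from plant import telemetry, snapshot, calibration
import cv2
for n in("side","top"):
    cv2.imwrite(f"pics/{n}0.png",snapshot(n)); c=calibration(n); print(n,c)
print(telemetry.get_obs())
E
```

```text
side {'K': array([[460.5615747 ,   0.        , 318.32772069],
       [  0.        , 460.5615747 , 240.66315398],
       [  0.        ,   0.        ,   1.        ]]), 'camera_from_world': array([[ 0.77031952, -0.63764297, -0.00439034, -0.38242222],
       [ 0.36258502,  0.43234488,  0.82559676, -0.30121932],
       [-0.52453783, -0.63756517,  0.56424349, -0.44986705],
       [ 0.        ,  0.        ,  0.        ,  1.        ]])}
top {'K': array([[607.99376379,   0.        , 315.87309195],
       [  0.        , 607.99376379, 240.84689486],
       [  0.        ,   0.        ,   1.        ]]), 'camera_from_world': array([[ 0.01104433, -0.99993671, -0.00214474,  0.03992424],
       [ 0.99790758,  0.01088522,  0.06373362, -0.55484663],
       [-0.06370624, -0.00284415,  0.99796464, -1.21223992],
       [ 0.        ,  0.        ,  0.        ,  1.        ]])}
{'clock': 0.1, 'joint_pos': array([ 8.93288465e+01,  2.05890847e+01,  6.39555584e-01, -1.73579815e-02,
       -7.01354845e+01, -1.65054328e+01]), 'qvel': array([-0.06020024, -0.04622553,  0.18863975,  0.10515666,  0.10177842,
       -0.07960017]), 'tau': array([-2.36485401e-03, -5.84164917e+01,  2.93753242e+01,  7.01558724e+00,
        1.01794774e-02, -6.20389278e-05]), 'tool_pos': array([0.199255  , 0.64447114, 0.22570181]), 'orientation': array([ 1.79913853e+02, -8.50911306e-03, -1.71824901e+01]), 'force': array([-0.05873758, -0.14450998,  0.43454626]), 'moment': array([-0.05005359, -0.06896487, -0.00887312]), 'opening': 0.08782472606627208}
```

View pics/side0.png

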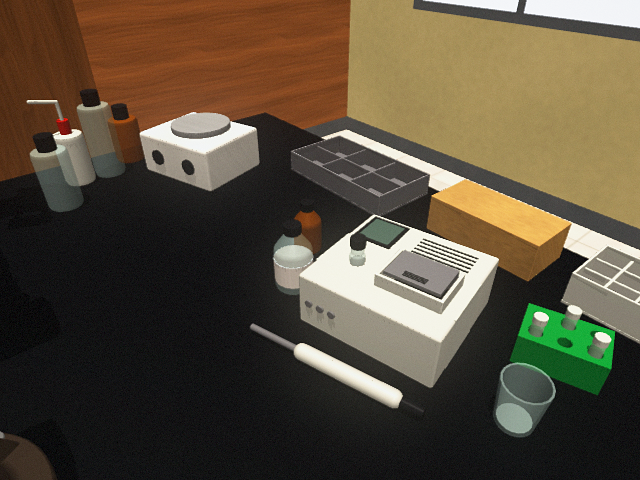

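View pics/top0.png

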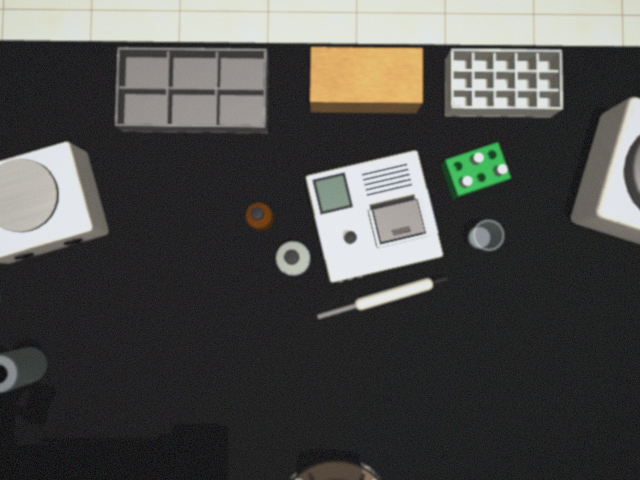

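The reader sits at about (375,215) in the top view, turned by roughly 13°. Its cover is at about (398,220), with the ridges at (401,231). The arm is clear of the view at the lower left. Next I'll zoom in on the cover and measure it.

```bash
cat > h.py <<'E'
import numpy as np, cv2
from plant import telemetry, snapshot, calibration
def ray(n,uv):
    c=calibration(n);K=c["K"];T=c["camera_from_world"];R=T[:3,:3];t=T[:3,3]
    d=np.linalg.inv(K)@np.array([uv[0],uv[1],1.]); d=np.array([d[0],-d[1],-d[2]])
    return -R.T@t, R.T@d
def plane(n,uv,z):
    o,d=ray(n,uv); return o+d*(z-o[2])/d[2]
def proj(n,p):
    c=calibration(n);q=c["camera_from_world"]@np.array([*p,1.]); v=c["K"]@np.array([q[0],-q[1],-q[2]]); return v[:2]/v[2]
E
python3 - <<'E'
from h import *
t=cv2.imread("pics/top0.png"); s=cv2.imread("pics/side0.png")
# housing contour
g=cv2.cvtColor(t,cv2.COLOR_BGR2GRAY)
m=(g>90).astype(np.uint8)*255; m[:145]=0; m[:, :300]=0; m[:,445:]=0; m[282:]=0
m=cv2.morphologyEx(m,cv2.MORPH_CLOSE,np.ones((9,9)))
cs,_=cv2.findContours(m,0,2); c=max(cs,key=cv2.contourArea)
r=cv2.minAreaRect(c); b=cv2.boxPoints(r); print(r,b)
P=[plane("top",p,.09)[:2] for p in b]; print(np.round(P,4)); 
print([np.linalg.norm(P[i]-P[i-1]) for i in range(4)])
a=cv2.resize(t[140:290,300:450],None,fx=4,fy=4,interpolation=cv2.INTER_CUBIC)
cv2.imwrite("pics/tz.png",a)
cv2.imwrite("pics/sz.png",cv2.resize(s[210:330,340:500],None,fx=5,fy=5,interpolation=cv2.INTER_CUBIC))
E
```

```text
((373.7771301269531, 215.80126953125), (112.251953125, 117.92294311523438), 76.15930938720703) [[303.10098 175.40988]
 [417.6     147.19998]
 [444.45328 256.19266]
 [329.95425 284.40256]]
[[ 0.6752  0.0717]
 [ 0.7323 -0.1477]
 [ 0.5232 -0.1988]
 [ 0.4673  0.0182]]
[np.float64(0.2146211491076575), np.float64(0.22670135405479339), np.float64(0.215191786125079), np.float64(0.22408906096465642)]
```

View pics/tz.png

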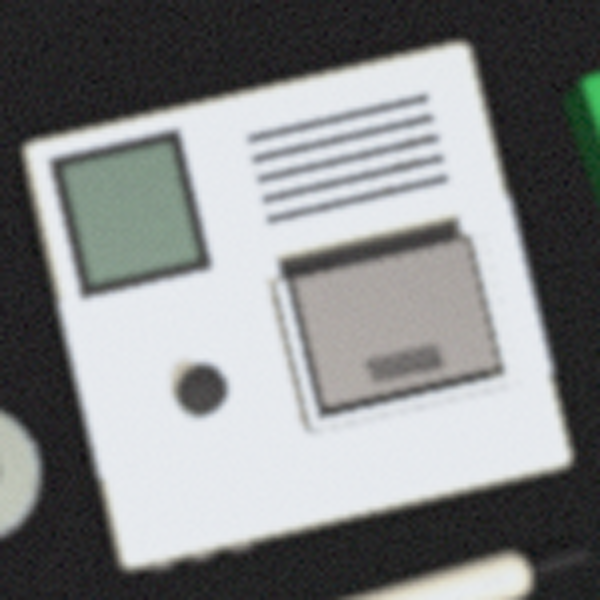

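View pics/sz.png

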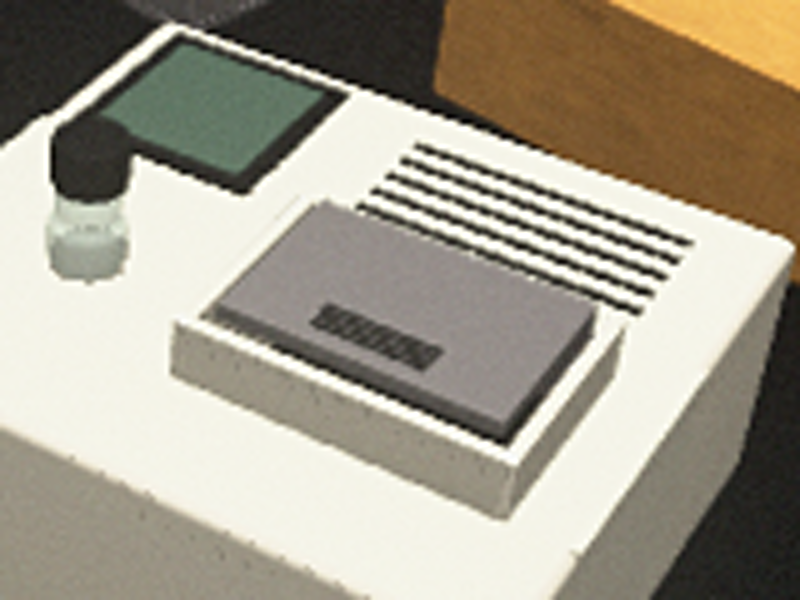

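In the zooms, the ridge patch is at top pixel (401,231) and side pixel (415,277), and the cover plate is grey. The free edge faces the robot. Now I'll measure the ridges and plate by mask in both views.

```bash
python3 - <<'E'
from h import *
res={}
for n,f,box,lo,hi in(("top","pics/top0.png",(225,237,390,413),0,122),("side","pics/side0.png",(269,286,401,430),0,85)):
    im=cv2.imread(f); g=cv2.cvtColor(im,cv2.COLOR_BGR2GRAY)
    y0,y1,x0,x1=box
    sub=g[y0:y1,x0:x1]; print(n,np.percentile(sub,[2,25,50,75,98]))
    m=(sub<(np.percentile(sub,3)+np.percentile(sub,70))/2).astype(np.uint8)
    k,l,st,ce=cv2.connectedComponentsWithStats(m); i=1+np.argmax(st[1:,4]); print(st[i],k)
    uv=ce[i]+[x0,y0]; res[n]=uv; print(uv,plane(n,uv,.113))
o1,d1=ray("top",res["top"]);o2,d2=ray("side",res["side"])
A=np.c_[d1,-d2];s=np.linalg.lstsq(A,o2-o1,rcond=None)[0];p=o1+s[0]*d1;q=o2+s[1]*d2;print("tri",p,q,np.linalg.norm(p-q))
# plate in top
g=cv2.cvtColor(cv2.imread("pics/top0.png"),cv2.COLOR_BGR2GRAY)
m=((g>95)&(g<200)).astype(np.uint8)*255; mm=np.zeros_like(m); mm[195:248,368:430]=m[195:248,368:430]
mm=cv2.morphologyEx(mm,cv2.MORPH_OPEN,np.ones((5,5)))
c=max(cv2.findContours(mm,0,2)[0],key=cv2.contourArea); r=cv2.minAreaRect(c); b=cv2.boxPoints(r)
P=np.array([plane("top",x,.113)[:2] for x in b]); print(r,"\n",P,[np.linalg.norm(P[i]-P[i-1]) for i in range(4)],P.mean(0))
for i in range(4):
    d=P[i]-P[i-1]; print(np.degrees(np.arctan2(d[1],d[0])))
# vents lines / housing sides yaw
H=np.array([plane("top",x,.09)[:2] for x in [(303.10098,175.40988),(417.6,147.2),(444.453,256.19),(329.954,284.4)]])
for i in range(4):
    d=H[i]-H[i-1]; print("H",np.degrees(np.arctan2(d[1],d[0])))
E
```

```text
top [102. 118. 146. 165. 172.]
[ 2  2 18  8 93] 3
[400.74193548 230.47311828] [ 0.56943411 -0.11252851  0.113     ]
side [ 53.84  80.   141.   147.   221.32]
[  1   2  27  13 138] 3
[415.05072464 277.04347826] [ 0.57246529 -0.11157706  0.113     ]
tri [ 0.56926871 -0.11225399  0.1150047 ] [ 0.57015865 -0.11322373  0.11521092] 0.0013322587961755688
((398.0696716308594, 220.43148803710938), (34.659759521484375, 48.60411071777344), 76.4295654296875) 
 [[ 0.60859839 -0.05562935]
 [ 0.63103846 -0.14402472]
 [ 0.56787729 -0.15922705]
 [ 0.54558232 -0.07113124]] [np.float64(0.06489478512899129), np.float64(0.09119923123793901), np.float64(0.06496495011564445), np.float64(0.09087319251776077)] [ 0.58827412 -0.10750309]
13.820287962819284
-75.75577803429192
-166.46683985900665
104.20201704154691
H 14.427082870143412
H -75.42332078490365
H -166.2682583432422
H 104.43663681228988
```

Both views agree on a yaw of about 14° and put the ridges at about (0.5705, -0.1125, 0.113). The housing and plate centres fit this. First I'll close the fingers, turn the tool to the reader's yaw and lean it 8°, so the gripper body stays clear of the open cover.

step_arm:
  plan: "0 0 0 0 0 0 -6.2; 0 0 0 0 0 0 -6.2; 0 0 0 0 0 0 -6.2; 0 0 0 0 0 0 -6.2; 0 0 0 0 0 0 -6.4; 0 0 0 0 0 4 0; 0 0 0 0 0 4 0; 0 0 0 0 0 0 0"

```text
clock: 0.77
tool_pos: [0.1983, 0.6437, 0.2255]
orientation: [179.9, -8.2, 14.1]
force: [0.8, -1.5, -1.4]
opening: 0.0399
```

```bash
cat >> h.py <<'E'
from scipy.spatial.transform import Rotation as Ro
Y=np.radians(14.); U=np.array([np.cos(Y),np.sin(Y),0]);V=np.array([-np.sin(Y),np.cos(Y),0]);Z=np.array([0,0,1.])
HG=np.array([.5705,-.1125,0])+.050*U   # hinge axis foot
def w(x,z,y=0): return HG+x/1000*U+y/1000*V+z/1000*Z   # mm from hinge, z above bench
def state():
    o=telemetry.get_obs(); R=Ro.from_euler('xyz',o["orientation"],degrees=True)
    e=o["tool_pos"]-HG
    print("t",round(o["clock"],2),"rpy",np.round(o["orientation"],2),"hinge mm",np.round([e@U*1e3,e@V*1e3,o["tool_pos"][2]*1e3],1),"F",np.round(o["force"],1),"open",round(o["opening"],4),"q",np.round(o["joint_pos"],1))
    return o,R
def to(x,z,y=0):
    o,R=state(); print("shift cm",np.round(R.inv().apply(w(x,z,y)-o["tool_pos"])*100,2))
    Rt=Ro.from_matrix(np.c_[U,-V,-Z])*Ro.from_euler('y',8,degrees=True)
    print("rot",np.round((R.inv()*Rt).as_rotvec(degrees=True),2))
def dirs():
    R=state()[1]
    for n,d in zip("UVZ",(U,V,Z)): print(n,np.round(R.inv().apply(d),3))
E
python3 -c "
from h import *
to(-51,215)
dirs()"
```

```text
t 0.77 rpy [179.88  -8.18  14.14] hinge mm [-228.2  823.8  225.5] F [ 0.8 -1.5 -1.4] open 0.0399 q [ 94.   18.2  -7.1   9.  -63.7   6.2]
shift cm [17.19 82.42  3.71]
rot [ 0.1  -0.18  0.14]
t 0.77 rpy [179.88  -8.18  14.14] hinge mm [-228.2  823.8  225.5] F [ 0.8 -1.5 -1.4] open 0.0399 q [ 94.   18.2  -7.1   9.  -63.7   6.2]
U [0.99  0.002 0.142]
V [ 0.002 -1.    -0.002]
Z [ 0.142  0.002 -0.99 ]
```

step_arm:
  plan: "0 0.72 3.43 0.15 0 0 0; 0 0.72 3.43 0.15 0 0 0; 0 0.72 3.43 0.15 0 0 0; 0 0.72 3.43 0.15 0 0 0; 0 0.72 3.43 0.15 0 0 0; 0 0.72 3.43 0.15 0 0 0; 0 0.72 3.43 0.15 0 0 0; 0 0.72 3.43 0.15 0 0 0; 0 0.72 3.43 0.15 0 0 0; 0 0.72 3.43 0.15 0 0 0; 0 0.72 3.43 0.15 0 0 0; 0 0.72 3.43 0.15 0 0 0"

```text
clock: 1.77
tool_pos: [0.3847, 0.2652, 0.2209]
orientation: [-180.0, -8.0, 14.0]
force: [1.3, 0.2, 0.6]
opening: 0.0006
```

step_arm:
  plan: "0 0.72 3.43 0.15 0 0 0; 0 0.72 3.43 0.15 0 0 0; 0 0.72 3.43 0.15 0 0 0; 0 0.72 3.43 0.15 0 0 0; 0 0.72 3.43 0.15 0 0 0; 0 0.72 3.43 0.15 0 0 0; 0 0.72 3.43 0.15 0 0 0; 0 0.72 3.43 0.15 0 0 0; 0 0.72 3.43 0.15 0 0 0; 0 0.72 3.43 0.15 0 0 0; 0 0 0 0 0 0 0"

```text
clock: 2.68
tool_pos: [0.5405, -0.0524, 0.2154]
orientation: [-180.0, -7.9, 13.8]
force: [0.3, 1.1, 0.4]
opening: 0.0004
```

```bash
python3 -c "
from h import *
to(-51,135)
dirs()"
```

```text
t 2.68 rpy [-179.99   -7.93   13.79] hinge mm [-64.6  65.6 215.4] F [0.3 1.1 0.4] open 0.0004 q [ 15.3   4.  -22.9   0.2 -55.2  88.4]
shift cm [0.26 6.55 8.15]
rot [ 0.02  0.07 -0.21]
t 2.68 rpy [-179.99   -7.93   13.79] hinge mm [-64.6  65.6 215.4] F [0.3 1.1 0.4] open 0.0004 q [ 15.3   4.  -22.9   0.2 -55.2  88.4]
U [ 0.99  -0.004  0.138]
V [-0.004 -1.    -0.   ]
Z [ 0.138 -0.    -0.99 ]
```

Tracking is good. I'll move sideways over the cover, then down to 135 mm.

step_arm:
  plan: "0 1.3 3.3 0 0 0 0; 0 0.1 3.25 0.2 0 0 0; 0 -0.3 0 2 0 0 0; 0 -0.3 0 2 0 0 0; 0 -0.3 0 2 0 0 0; 0 -0.24 0 1.95 0 0 0; 0 0 0 0 0 0 0; 0 0 0 0 0 0 0"

```text
clock: 3.35
tool_pos: [0.5676, -0.1083, 0.1349]
orientation: [-180.0, -7.9, 14.0]
force: [0.8, -0.2, 1.1]
opening: 0.0006
```

```bash
python3 -c "
from h import *
to(-51,106)
im=snapshot('side');cv2.imwrite('pics/s1.png',cv2.resize(im[150:350,300:540],None,fx=3.3,fy=3))
im=snapshot('top');cv2.imwrite('pics/t1.png',cv2.resize(im[140:290,300:450],None,fx=4,fy=4))
print(proj('side',telemetry.get_obs()['tool_pos']),proj('top',telemetry.get_obs()['tool_pos']))"
```

```text
t 3.35 rpy [-179.96   -7.85   14.01] hinge mm [-51.8   4.8 134.9] F [ 0.8 -0.2  1.1] open 0.0006 q [  8.   12.  -24.4  -1.2 -45.9  96.8]
shift cm [-0.32  0.48  2.87]
rot [-0.04  0.15  0.01]
[413.39163912 262.59841063] [400.14858313 229.61213836]
```

View pics/s1.png

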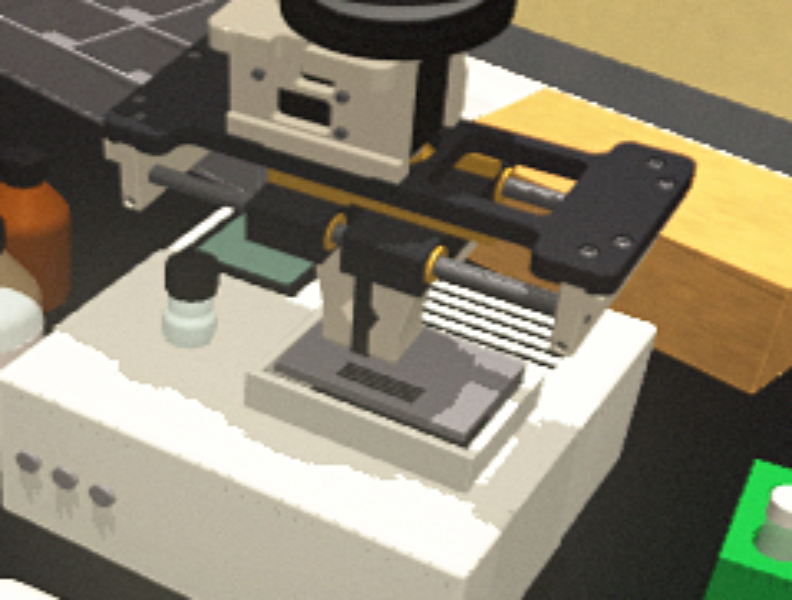

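The closed tips are over the cover at about (375,355) in the crop, just behind the ridges. The gripper body is clear of the deck vial. Now I'll press.

step_arm:
  plan: "0 -0.1 0.25 0.9 0 0 0; 0 -0.1 0.23 0.9 0 0 0; 0 -0.1 0 0.5 0 0 0; 0 0 0 0.3 0 0 0; 0 0 0 0.2 0 0 0; 0 0 0 0 0 0 0"

```text
clock: 3.95
tool_pos: [0.5686, -0.1133, 0.1066]
orientation: [-180.0, -7.8, 14.0]
force: [-5.8, -1.3, 6.7]
opening: 0.0008
```

```bash
python3 -c "
from h import *
to(-51,106)"
```

```text
t 3.95 rpy [-179.99   -7.8    14.  ] hinge mm [-52.1  -0.4 106.6] F [-5.8 -1.3  6.7] open 0.0008 q [  7.4  14.  -25.9  -1.3 -42.3  97.5]
shift cm [ 0.1  -0.04  0.08]
rot [-0.01  0.2   0.  ]
```

step_arm:
  plan: "0 0.05 0 0.12 0 0 0; 0 0 0 0.1 0 0 0; 0 0 0 0 0 0 0; 0 0 0 0 0 0 0"

```text
clock: 4.28
tool_pos: [0.569, -0.1133, 0.1062]
orientation: [180.0, -7.8, 14.0]
force: [-12.6, -0.7, 19.0]
opening: 0.0005
```

```bash
python3 -c "
from h import *
to(-51,106)"
```

```text
t 4.28 rpy [179.99  -7.82  14.03] hinge mm [-51.7  -0.4 106.2] F [-12.6  -0.7  19. ] open 0.0005 q [  7.4  14.1 -26.   -1.3 -42.2  97.5]
shift cm [ 0.06 -0.04  0.03]
rot [0.01 0.18 0.03]
```

The cover is at its stop (19 N). I'll back straight out along the tool.

step_arm:
  plan: "0 0 0 -0.8 0 0 0; 0 0 0 -2 0 0 0; 0 0 0 -3 0 0 0; 0 0 0 -3 0 0 0; 0 0 0 0 0 0 0; 0 0 0 0 0 0 0; 0 0 0 0 0 0 0"

```text
clock: 4.87
tool_pos: [0.559, -0.1154, 0.1922]
orientation: [-180.0, -8.0, 14.0]
force: [0.7, -0.7, -0.7]
opening: 0.0004
```

```bash
python3 -c "
from h import *
to(-41,110)
im=snapshot('side');cv2.imwrite('pics/s2.png',cv2.resize(im[150:350,300:540],None,fx=3.3,fy=3))
im=snapshot('top');cv2.imwrite('pics/t2.png',cv2.resize(im[140:290,300:450],None,fx=4,fy=4))
print(proj('side',w(-46,98.5)),proj('side',w(-16,148,42)),proj('side',w(-16,148,-42)))"
```

```text
t 4.87 rpy [-179.98   -8.01   14.  ] hinge mm [-61.9  -0.  192.2] F [ 0.7 -0.7 -0.7] open 0.0004 q [  7.3   8.  -21.   -1.2 -53.1  97.4]
shift cm [0.92 0.   8.43]
rot [-0.02 -0.01  0.  ]
[414.73780565 284.80910193] [401.09197286 234.41868597] [459.10700838 255.53041256]
```

View pics/s2.png

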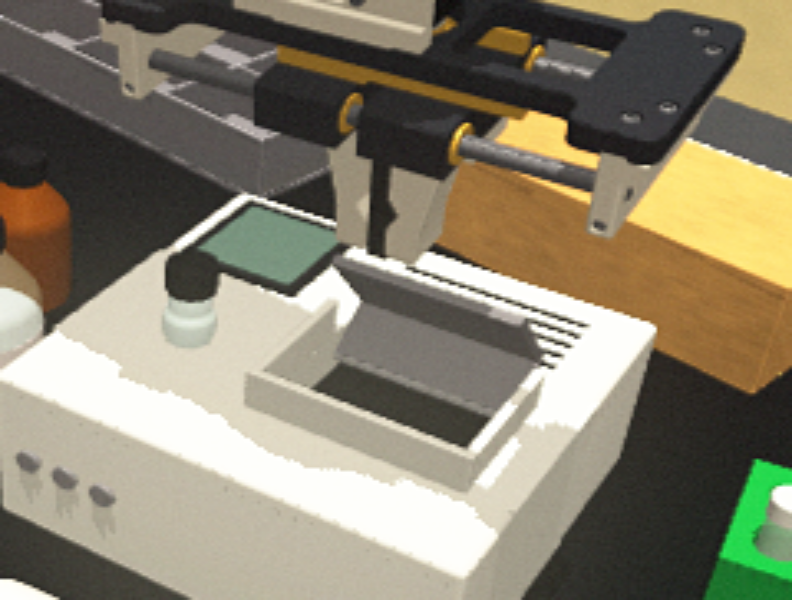

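View pics/t2.png

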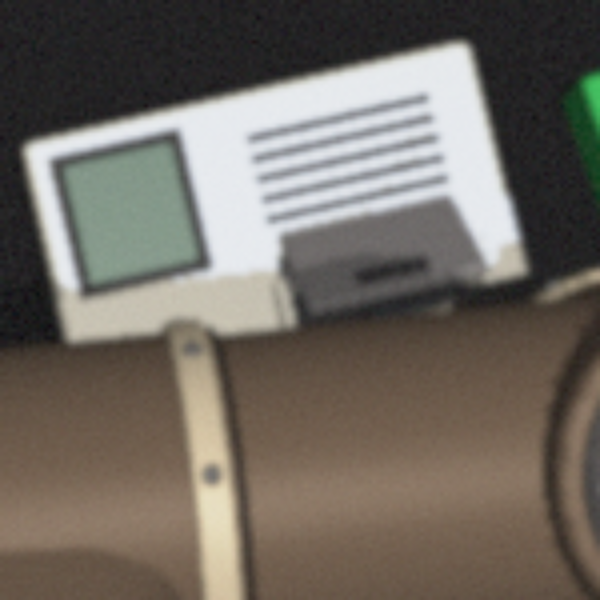

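The cover is open and its corners fall where they should, at (333,253) and (525,316) in the crop. Next I'll go down into the well over the vial. The leaned tip touches with its front edge, so I'm setting the TCP 7 mm behind the cap centre.

step_arm:
  plan: "0 1.12 0 1 0 0 0; 0 0 0 2.5 0 0 0; 0 0 0 2.5 0 0 0; 0 0 0 2.5 0 0 0; 0 0 0 0 0 0 0; 0 0 0 0 0 0 0"

```text
clock: 5.47
tool_pos: [0.5801, -0.1101, 0.1079]
orientation: [-180.0, -7.7, 14.0]
force: [-0.3, 0.8, 1.1]
opening: 0.0006
```

```bash
python3 -c "
from h import *
to(-39,88)
dirs()
im=snapshot('side');cv2.imwrite('pics/s3.png',cv2.resize(im[150:350,300:540],None,fx=3.3,fy=3))"
```

```text
t 5.47 rpy [-179.97   -7.72   14.03] hinge mm [-40.1  -0.  107.9] F [-0.3  0.8  1.1] open 0.0006 q [  7.6  14.9 -24.5  -1.3 -42.9  97.3]
shift cm [-0.16 -0.    1.98]
rot [-0.03  0.28  0.03]
t 5.47 rpy [-179.97   -7.72   14.03] hinge mm [-40.1  -0.  107.9] F [-0.3  0.8  1.1] open 0.0006 q [  7.6  14.9 -24.5  -1.3 -42.9  97.3]
U [0.991 0.001 0.134]
V [ 0.    -1.     0.001]
Z [ 0.134 -0.    -0.991]
```

View pics/s3.png

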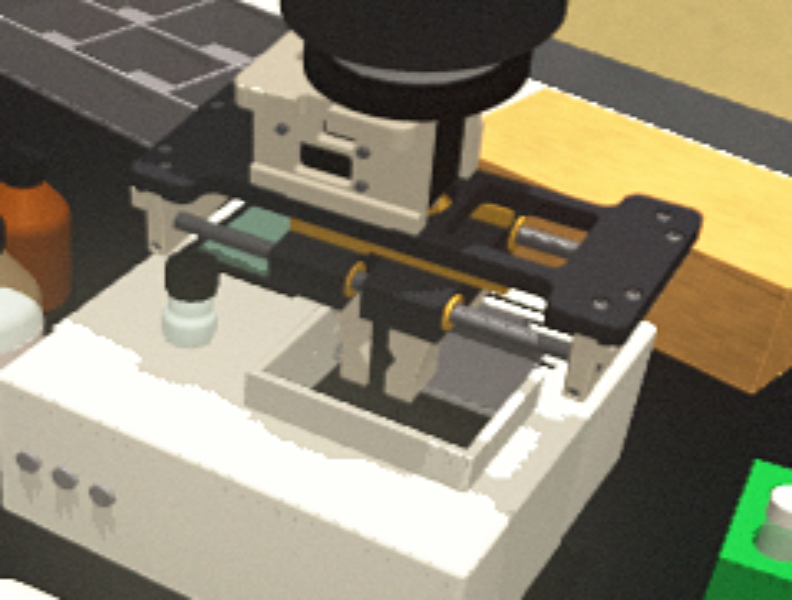

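The tips are inside the well. I'll go straight down, watching the force.

step_arm:
  plan: "0 -0.05 0 0.4 0 0 0; 0 -0.05 0 0.4 0 0 0; 0 -0.03 0 0.3 0 0 0; 0 -0.03 0 0.3 0 0 0; 0 0 0 0 0 0 0"

```text
clock: 5.93
tool_pos: [0.5823, -0.1099, 0.0963]
orientation: [180.0, -8.1, 14.0]
force: [0.0, 1.4, 2.0]
opening: 0.0003
```

```bash
python3 -c "
from h import *
to(-39,88)"
```

```text
t 5.93 rpy [179.98  -8.09  14.03] hinge mm [-37.9  -0.3  96.3] F [0.  1.4 2. ] open 0.0003 q [  7.6  15.7 -25.3  -1.3 -41.   97.4]
shift cm [-0.23 -0.03  0.81]
rot [ 0.02 -0.09  0.03]
```

step_arm:
  plan: "0 -0.08 0 0.2 0 0 0; 0 -0.05 0 0.2 0 0 0; 0 -0.04 0 0.2 0 0 0; 0 0 0 0 0 0 0"

```text
clock: 6.27
tool_pos: [0.5821, -0.1099, 0.0903]
orientation: [180.0, -8.1, 14.0]
force: [1.4, 0.3, 4.0]
opening: 0.0002
```

```bash
python3 -c "
from h import *
to(-39,88)"
```

```text
t 6.27 rpy [179.97  -8.14  14.05] hinge mm [-38.1  -0.3  90.3] F [1.4 0.3 4. ] open 0.0002 q [  7.6  16.1 -25.7  -1.4 -40.1  97.4]
shift cm [-0.12 -0.03  0.22]
rot [ 0.02 -0.14  0.05]
```

step_arm:
  plan: "0 -0.02 0 0.15 0 0 0; 0 -0.02 0 0.15 0 0 0; 0 0 0 0.1 0 0 0; 0 0 0 0 0 0 0; 0 0 0 0 0 0 0"

```text
clock: 6.68
tool_pos: [0.5824, -0.1099, 0.0873]
orientation: [179.9, -8.2, 14.1]
force: [-2.1, 2.1, 13.4]
opening: 0.0004
```

```bash
python3 -c "
from h import *
to(-39,88)"
```

```text
t 6.68 rpy [179.95  -8.17  14.07] hinge mm [-37.8  -0.4  87.3] F [-2.1  2.1 13.4] open 0.0004 q [  7.6  16.3 -25.9  -1.4 -39.7  97.4]
shift cm [-0.11 -0.04 -0.08]
rot [ 0.04 -0.17  0.07]
```

step_arm:
  plan: "0 0 0 0.1 0 0 0; 0 0 0 0.1 0 0 0; 0 0 0 0 0 0 0; 0 0 0 0 0 0 0"

```text
clock: 7.02
tool_pos: [0.5826, -0.1099, 0.0869]
orientation: [179.9, -8.2, 14.1]
force: [-8.2, 3.8, 27.6]
opening: 0.0001
```

```bash
python3 -c "
from h import *
to(-39,88)"
```

```text
t 7.02 rpy [179.92  -8.2   14.1 ] hinge mm [-37.6  -0.5  86.9] F [-8.2  3.8 27.6] open 0.0001 q [  7.6  16.3 -25.9  -1.3 -39.6  97.4]
shift cm [-0.12 -0.05 -0.13]
rot [ 0.06 -0.2   0.1 ]
```

The vial is at its hard stop: the force rose from 13 to 28 N for 0.4 mm of travel, at the expected height. I'll back out along the tool.

step_arm:
  plan: "0 0 0 -1.5 0 0 0; 0 0 0 -3 0 0 0; 0 0 0 -3 0 0 0; 0 0 0 -2 0 0 0; 0 0 0 0 0 0 0; 0 0 0 0 0 0 0"

```text
clock: 7.52
tool_pos: [0.5683, -0.1131, 0.1784]
orientation: [-180.0, -8.1, 14.0]
force: [0.3, -0.3, -0.4]
opening: 0.0004
```

```bash
python3 -c "
from h import *
to(2,170)
im=snapshot('side');cv2.imwrite('pics/s4.png',cv2.resize(im[200:320,360:500],None,fx=5,fy=5))
print((proj('side',w(-46,86.5))-[360,200])*5)"
```

```text
t 7.52 rpy [-179.99   -8.07   14.  ] hinge mm [-5.230e+01 -1.000e-01  1.784e+02] F [ 0.3 -0.3 -0.4] open 0.0004 q [  7.4   9.5 -21.1  -1.2 -51.4  97.3]
shift cm [ 5.26 -0.01  1.6 ]
rot [-0.01 -0.07 -0.  ]
[268.71053077 457.82013688]
```

View pics/s4.png

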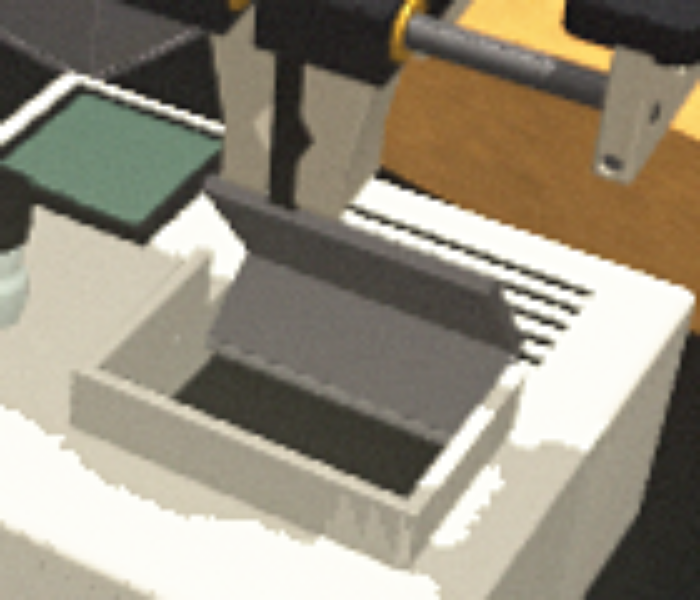

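The cover stays open. The cap is now hidden behind the front rim, as it should be when home (its predicted position is behind the rim face). Next I'll go over the cover to its outer face.

step_arm:
  plan: "0 2.7 0 0.5 0 0 0; 0 2.66 0 0.5 0 0 0; 0 -0.1 0 0.8 0 0 0; 0 -0.1 0 0.8 0 0 0; 0 0 0 0 0 0 0; 0 0 0 0 0 0 0"

```text
clock: 8.07
tool_pos: [0.62, -0.1001, 0.1572]
orientation: [-180.0, -7.8, 14.0]
force: [0.0, 0.2, 0.4]
opening: 0.0008
```

```bash
python3 -c "
from h import *
to(1,141)
dirs()
im=snapshot('side');cv2.imwrite('pics/s5.png',cv2.resize(im[180:320,340:500],None,fx=5,fy=4.2))"
```

```text
t 8.07 rpy [-179.96   -7.78   14.  ] hinge mm [  1.    0.  157.2] F [0.  0.2 0.4] open 0.0008 q [  8.1  15.1 -16.7  -1.1 -50.4  96.6]
shift cm [-0.22  0.    1.6 ]
rot [-0.04  0.22  0.  ]
t 8.07 rpy [-179.96   -7.78   14.  ] hinge mm [  1.    0.  157.2] F [0.  0.2 0.4] open 0.0008 q [  8.1  15.1 -16.7  -1.1 -50.4  96.6]
U [0.991 0.    0.135]
V [ 0.    -1.     0.001]
Z [ 0.135 -0.001 -0.991]
```

View pics/s5.png

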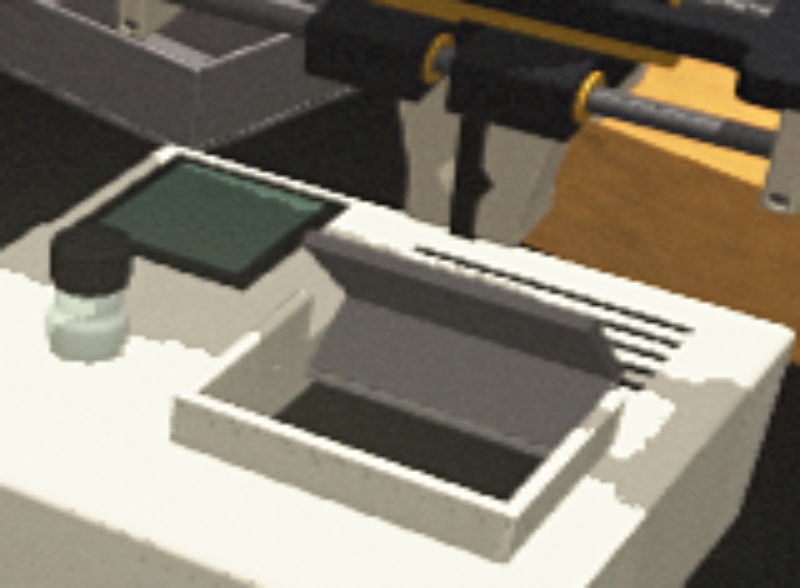

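The tips are behind the free edge, above the outer face. I'll follow the cover's arc down.

step_arm:
  plan: "0 -0.11 0 0.8 0 0 0; 0 -0.11 0 0.8 0 0 0; 0 -0.65 0 0.09 0 0 0; 0 -0.63 0 0.12 0 0 0; 0 -0.62 0 0.15 0 0 0; 0 -0.7 0 0.32 0 0 0; 0 -0.7 0 0.38 0 0 0; 0 0 0 0 0 0 0"

```text
clock: 8.78
tool_pos: [0.5895, -0.1079, 0.1276]
orientation: [-180.0, -7.9, 14.0]
force: [0.2, -0.7, 2.1]
opening: 0.0008
```

```bash
python3 -c "
from h import *
to(-40.5,114.3)
im=snapshot('side');cv2.imwrite('pics/s6.png',cv2.resize(im[180:320,340:500],None,fx=5,fy=4.2))"
```

```text
t 8.78 rpy [-179.98   -7.95   14.  ] hinge mm [-3.040e+01 -1.000e-01  1.276e+02] F [ 0.2 -0.7  2.1] open 0.0008 q [  7.7  14.3 -22.4  -1.2 -45.5  97.1]
shift cm [-1.18 -0.01  1.18]
rot [-0.02  0.05 -0.  ]
```

View pics/s6.png

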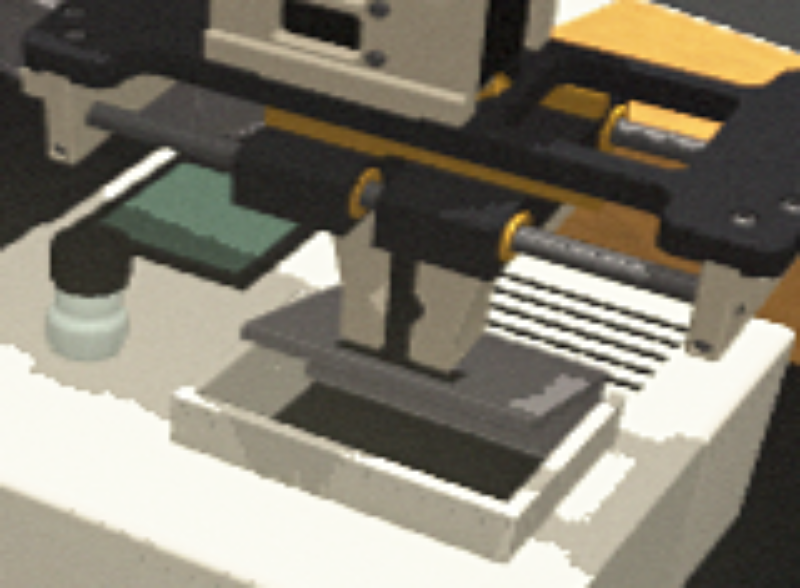

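The cover is coming down with the tips on the ridges. I'll carry on to the stop.

step_arm:
  plan: "0 -0.6 0 0.58 0 0 0; 0 -0.6 0 0.6 0 0 0; 0 -0.35 0 0.37 0 0 0; 0 -0.3 0 0.37 0 0 0; 0 0 0 0.1 0 0 0; 0 0 0 0 0 0 0"

```text
clock: 9.33
tool_pos: [0.5754, -0.1119, 0.1072]
orientation: [180.0, -7.9, 14.1]
force: [-10.3, -0.1, 20.9]
opening: 0.0003
```

```bash
python3 -c "
from h import *
to(-46,106)"
```

```text
t 9.33 rpy [179.95  -7.94  14.05] hinge mm [-45.1  -0.6 107.2] F [-10.3  -0.1  20.9] open 0.0003 q [  7.5  14.5 -25.3  -1.3 -42.3  97.4]
shift cm [-0.1  -0.06  0.1 ]
rot [0.04 0.06 0.05]
```

It's at the same stop line as the first press (21 N). I'll release and look.

step_arm:
  plan: "0 0 0 -0.4 0 0 0; 0 0 0 -0.8 0 0 0; 0 0 0 -2 0 0 0; 0 0 0 -3 0 0 0; 0 0 0 -3 0 0 0; 0 0 0 0 0 0 0"

```text
clock: 9.83
tool_pos: [0.566, -0.1148, 0.2027]
orientation: [179.9, -8.4, 14.1]
force: [1.4, -0.0, 0.7]
opening: 0.0005
```

step_arm:
  plan: "0 0 -3.5 -0.5 0 0 0; 0 0 -3.5 -0.5 0 0 0; 0 0 -3.5 0 0 0 0; 0 0 -3.5 0 0 0 0; 0 0 -3.5 0 0 0 0; 0 0 -3.5 0 0 0 0; 0 0 -3.5 0 0 0 0; 0 0 -3.5 0 0 0 0; 0 0 -3.5 0 0 0 0; 0 0 0 0 0 0 0; 0 0 0 0 0 0 0"

```text
clock: 10.75
tool_pos: [0.4854, 0.1923, 0.206]
orientation: [180.0, -7.9, 14.2]
force: [0.2, -0.1, 0.6]
opening: 0.0005
```

```bash
python3 -c "
from h import *
state()
cv2.imwrite('pics/s7.png',snapshot('side'));cv2.imwrite('pics/t7.png',snapshot('top'))"
```

```text
t 10.75 rpy [179.97  -7.94  14.21] hinge mm [-58.9 316.4 206. ] F [ 0.2 -0.1  0.6] open 0.0005 q [ 46.4   2.  -28.4   5.3 -52.9  54.8]
```

View pics/s7.png

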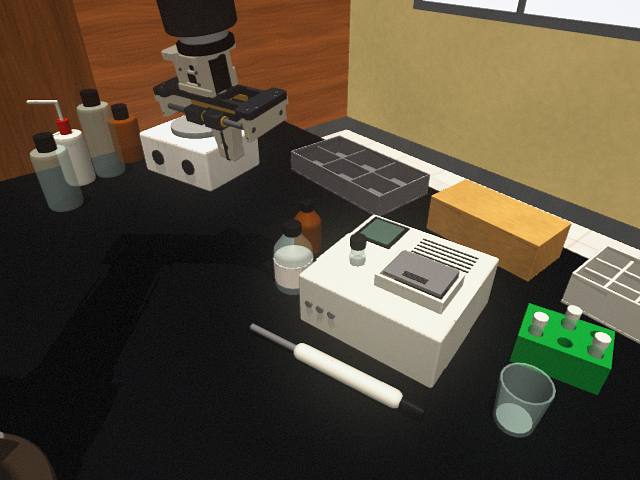

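View pics/t7.png

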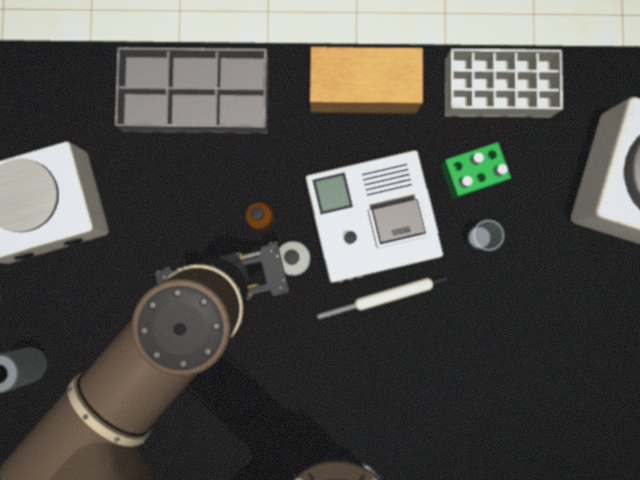

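The cover is shut at side pixel (420,272) and top pixel (398,220), the same as at the start, and nothing around it has moved. I'll compare against the starting pictures numerically and hand in if that holds.

```bash
python3 -c "
from h import *
a=cv2.imread('pics/side0.png').astype(int);b=cv2.imread('pics/s7.png').astype(int)
d=cv2.GaussianBlur(abs(a-b).max(2).astype(np.uint8),(5,5),0)
print('max diff reader/bystanders',d[195:445,245:620].max(),'cover',d[245:310,370:470].max())
from plant import workorder
if d[245:310,370:470].max()<60: workorder.close_job(); print('closed')"
```

```text
max diff reader/bystanders 15 cover 15
the job is handed in; nothing more can be done
closed
```

The job is done and handed in at about 11 s of the 51 s allowed. I pressed the cover at its ridges to the stop and it popped open. I then pushed the vial straight down and swung the cover back down to its stop; when I released it, it latched.

- **Vial:** it met a hard stop at the height expected for fully home, with the force rising from 13 to 28 N over 0.4 mm. The cap itself was hidden behind the rim, so this rests on force and height, not on a picture.
- **Cover:** with the arm well clear, it looked the same in the side view as before the job (largest difference 15 of 255, noise level), so it is shut. Both presses met the same stop, at about 20 N.
- **Surroundings:** the side view showed nothing around the reader had moved, and the top view looked the same. The highest tool force I read was about 29 N.

No checks failed or disagreed. My measured heights were within about 1 mm of the expected ones.

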